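# Put the awl away in the thimble case behind its bypass door

### The job

Slide the lower glass door of the display case all the way under the upper one, until it meets its stop, and leave it open. Then hang the red-handled awl in the brass stand inside: shaft down through the eyelet, brass collar resting on the ring, awl upright and let go. Be gentle with the glass, keep the upper door shut and leave the thimbles, flatiron and marble where they are.

Things in the scene. Friction and masses are not known exactly. Their poses are not given: they have to be found in the camera images.
- case: Fixed brass and glass display case 204 (x) x 362 (y) x 124 mm high; origin under its centre. Inner floor 12 mm up, 172 x 330 mm, low divider at y -3. Two glass doors lie flat on top and slide along case y between 12 mm brass rails, tops 124 mm up. Shut, the upper door spans y -165 to 5, the lower y -5 to 165. Thimbles and stand are in the +y half, under the lower door.
- lower_door (a joint): Lower door travel, m: 0 shut (may start ajar), 0.148 open at a hard stop; grows toward case -y, under the upper door. Panel 168 x 170 x 6 mm, top face 112 mm above the case origin; slides with about 2.5 N, stays put. Its finger hole goes under the upper door after 98 mm; then only its trailing (+y) edge can be pushed. Fully open, that edge (y 17) still stands 12 mm out from the upper door.
- upper_door (a joint): Travel of the upper door, m: 0 shut, 0.148 open, growing to the case's +y. Same panel, top face 122 mm and underside 116 mm above the case's origin. It is shut at the start and must stay so.
- lower_pull (a point): Centre of the lower door's finger hole, at the door's top face. The hole goes right through the 6 mm panel and measures 60 (case x) x 44 mm (case y); its axes are the case's. Room for fingertips below: nothing stands higher than 60 mm above the case's origin.
- lower_edge (a point): Middle of the lower door's trailing (+y) edge, at its top face, 45 mm to +y of the finger hole's centre.
- upper_edge (a point): Middle of the upper door's +y edge, at its top face.
- stand: Brass eyelet stand fixed on the case's inner floor: a 40 mm base disc, an 8 mm post 22 mm to the +x side of the eyelet and a horizontal ring (32 mm outside, 8 mm thick). Origin on the case's inner floor, directly under the eyelet's centre.
- stand_eye (a point): Centre of the eyelet at the ring's top face, 40 mm above the stand's origin; vertical through-hole of 11 mm diameter, free for 27 mm below the ring to the base disc.
- block: Fixed light wooden block 70 x 70 x 36 mm high, with a hole of 10 mm in the middle of its top that the awl stands in at the start. Origin at the centre of its underside.
- awl: Loose awl, 78 mm long, 45 g, standing upright at the start; origin at its shaft's tip, z axis up the handle. Steel shaft 6 mm thick from z = 0 to 30 mm (tapering to 3 mm over the last 8 mm), brass collar 20 mm wide from 30 to 34 mm, round red handle 16 mm thick from 34 to 78 mm with a domed top over the last 6 mm.
- awl_collar (a point): On the awl's axis at the underside of its collar, 30 mm above the tip: it comes to rest on the ring's top face (or, at the start, on the block's).
- pink_thimble: Pink porcelain thimble, 19 mm wide, 25 mm high, standing on the case's inner floor; origin under its centre. Bystander.
- silver_thimble: Hammered silver thimble, 19 mm wide, 25 mm high, standing on the case's inner floor; origin under its centre. Bystander.
- flatiron: Miniature cast iron flatiron, 41 x 22 x 26 mm high, under the upper door; origin under its centre. Bystander.
- marble_center (a point): Centre of an 18 mm orange marble lying in a brass ring under the upper door. Bystander.

How it is judged:
By the outcome, as a careful person would: the job done as asked, in the order asked, and still so for the second after the job is handed in, with the robot touching nothing.
It also fails if it takes over 61 s, if anything falls off the work surface, if the arm or the gripper's body presses on something with over 40 N, if the wrist force passes 120 N, or if a joint passes its speed limit or range.

### The arm

A 6-joint arm with a two-finger parallel gripper is mounted at the origin on the work surface. World frame = base frame: x ahead of the robot, y to its left, z up, the work surface at z = 0. Lengths are in mm, angles in rad, forces in N, time in s.
With the tool pointing down it reaches from about 350 to 975 mm from the base axis. Payload 7.1 kg.
Tool frame: the origin (TCP) lies midway between the tips of the shut fingers; the grasp point (between the pads) lies 19 mm behind it (ctrl.grasp_offset is the distance from the TCP to the grasp point, in mm); z points along the fingers, y is the line along which they close (so a half turn about z gives the same grasp; the last joint's range is limited). The gripper opens to 88 mm and grips with 3 to 60 N. Pads are 20 mm wide; open, the fingers measure 115 mm over their backs; the gripper's body (75 mm by 178 mm) begins 61 mm behind the grasp point.
Start: joints at [-1.2, 0.423, 1.63, -0, 1.089, -0.019], TCP at [237.518, -578.092, 222.675] pointing down, gripper open.
Joint ranges: [-3, 3], [-0.9, 2.11], [0.09, 2.58], [-1.31, 4.45], [0.11, 2.69], [-2.54, 2.54]. Speed limits (rad/s): [2.39, 2.39, 3.01, 3.14, 3.14, 3.14].

### API

Orientations are given as a rotation vector (axis times angle).
In Python, from workcell import sensors, viewer, ctrl gives the robot as it stands. The module is installed in compiled form; this text tells all that it offers.
- The arm moves only by the shell command python3 -m handwheel 'ROWS'. ROWS is JSON, a list of rows, each a list of 7 numbers: the shift along the tool's x, y, z in mm, then the turn, a rotation vector about the tool's x, y, z in rad, then the closure, from 0 (fully open) to 1 (shut). In form: [[x, y, z, rx, ry, rz, jaw], ...]. A call has 1 to 10 rows; each row shifts and turns the commanded pose from where the row before left it, along the tool's axes as they then stand; what a row does not reach is not made up. A row lasts 1/8 s, in which the tool goes at most 62.5 mm and 10.7 degrees, less where a joint would pass 70% of its speed; a pose out of reach is approached as far as the arm can. A call is refused whole if a number of a shift passes 62.5 or a number of a turn 0.188, either way. A call with a gripper value outside its range is refused whole. The fingers move at their own pace and stop on an object; the grip force is fixed at half the most. Time passes only in rows, so rows that do not move let the fingers close. It gives the time, the measured TCP pose, the force, the opening and the grip force at its end, in the units of the state.
- sensors.get_obs(): the state, without advancing time (a new reading comes with each control period).
- viewer.get_image(name): name is "scene" or "top" or "wrist"; returns a dict with "frame" (384x512x3 uint8, blue, green, red), "fov_y" (degrees; the focal length in pixels is half the picture's height over the tangent of half this angle, whatever the lens; pixels are square), "cx", "cy" (the principal point, pixels), "R" (3x3) and "t" (3): a world point X has camera coordinates R X + t. Camera axes: x right, y down, z forward; pixel columns grow to the right and rows downward; lengths in mm; the calibration is good to about 2 mm. A picture is of the moment at which its call begins. There is no depth.
- ctrl.close_job(): hands the job in; it is judged then, once.
The state is a dict: "t": time; "qpos": joint angles; "qvel": joint speeds; "joint_torque": joint torques, N m; "ee_pos": TCP position; "orientation": TCP orientation; "ft_force": force on the tool from outside, world axes, zero at the start; "moment": the same for the moment, N m; "width": finger opening in mm; "grasp_force": force on a finger pad.
Only numpy, scipy, OpenCV 4.12 (cv2) and the standard library are available. Lean on these libraries where they do the work, as an engineer would, in place of code of your own. Each camera call takes 0.05 s, during which the arm holds its last target. There are 200 camera calls.

## Working session

There is one attempt and no reset: what is moved stays moved. The work goes in short steps, Python scripts to look and compute and a shell command to move; the robot and the scene stay as the last step left them, time stands still between calls to the robot, and variables do not carry over. Pictures are saved under pics/ and viewed, at most 10 in all, crops included, and the job is handed in when it is done.

```bash
mkdir -p pics
cat > h.py <<'E'
import numpy as np, cv2
from workcell import sensors, viewer, ctrl
from scipy.spatial.transform import Rotation as Ro
def K(im):
    f=im["frame"].shape[0]/2/np.tan(np.radians(im["fov_y"])/2); return f
def ray(im,u,v):
    R=np.array(im["R"]);t=np.array(im["t"]);f=K(im)
    return -R.T@t, R.T@np.array([(u-im["cx"])/f,(v-im["cy"])/f,1])
def onz(im,u,v,z):
    c,d=ray(im,u,v); return c+d*(z-c[2])/d[2]
def proj(im,X):
    c=np.array(im["R"])@np.array(X)+np.array(im["t"]); f=K(im)
    return f*c[0]/c[2]+im["cx"],f*c[1]/c[2]+im["cy"]
def st():
    o=sensors.get_obs(); print(o["t"],np.round(o["ee_pos"],1),np.round(o["orientation"],3),np.round(Ro.from_rotvec(o["orientation"]).as_matrix(),3).tolist(),o["ft_force"],o["width"],o["grasp_force"]); return o
def totool(d):  # world displacement -> tool axes
    return Ro.from_rotvec(sensors.get_obs()["orientation"]).as_matrix().T@np.array(d)
E
python3 - <<'E'
from h import *
st()
a=[viewer.get_image(n) for n in("scene","top")]
for n,i in zip(("scene","top"),a): cv2.imwrite(f"pics/{n}0.png",i["frame"]); print(n,i["fov_y"],ray(i,256,192)); np.save(n+"0.npy",i,allow_pickle=True)
E
```

```text
0.0 [ 237.3 -577.6  221.9] [-3.081 -0.608  0.   ] [[0.925, 0.38, -0.001], [0.38, -0.925, 0.001], [0.0, -0.002, -1.0]] [-0.19310637 -0.47922721  0.5136832 ] 88.07756525880404 0.0
scene 48.96309028038553 (array([ 799.82852378, -250.36969735,  720.12812357]), array([-0.34726112,  0.39735613, -0.84946919]))
top 52.87804491067397 (array([ 446.19722661,   58.6258007 , 1018.75504211]), array([ 0.11141107,  0.02484288, -0.99350373]))
```

View pics/top0.png

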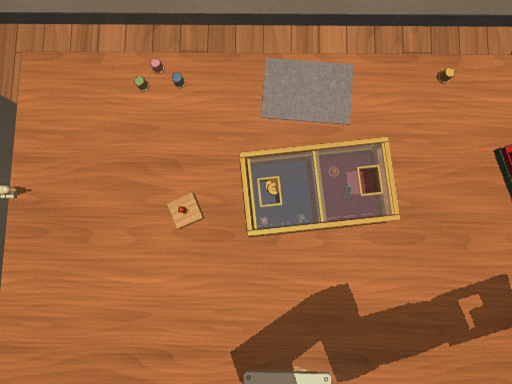

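View pics/scene0.png

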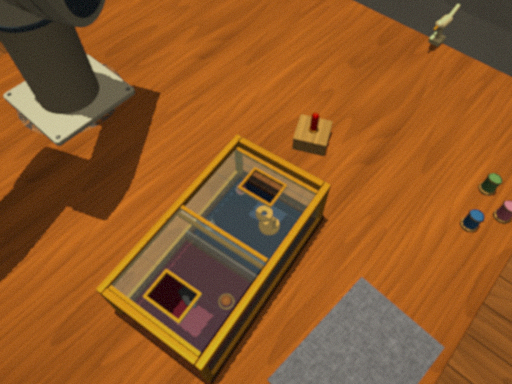

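The top view shows the case with corners at about (241,153), (387,139), (399,218) and (248,235). The lower door's finger hole is near (270,191), the upper door's near (370,180), and the awl and block near (183,210). In the scene view the stand is near (266,220) and the awl near (315,122).

Run:
```python
from h import *
i=np.load("top0.npy",allow_pickle=True).item(); s=np.load("scene0.npy",allow_pickle=True).item()
f=i["frame"]; h=cv2.cvtColor(f,cv2.COLOR_BGR2HSV)
m=cv2.inRange(h,(20,120,90),(35,255,255)); m[:,:230]=0;m[:,410:]=0;m[:130]=0;m[250:]=0
n,l,stt,c=cv2.connectedComponentsWithStats(m)
for k in range(1,n):
    if stt[k,4]>30: print(stt[k],c[k])
pts=np.argwhere(m)[:,::-1].astype(np.float32)
r=cv2.minAreaRect(pts);b=cv2.boxPoints(r);P=np.array([onz(i,u,v,124) for u,v in b])
print(b,P[:,:2],[np.linalg.norm(P[k]-P[k-1]) for k in range(4)]); C=P.mean(0);print("C",C)
# case y axis: toward -x world (long side)
e=[P[k]-P[k-1] for k in range(4)]; e=max(e,key=np.linalg.norm); e=e/np.linalg.norm(e); e=e if e[0]<0 else -e
X=np.array([e[1],-e[0],0]); print("y",e,"x",X)
# lower hole inner dark outline check
for nm,u,v,z in (("lowhole",270,191,112),("uphole",370,180,122)):
    p=onz(i,u,v,z)-C; print(nm,p@X,p@e)
hr=cv2.inRange(h,(0,170,60),(5,255,255))|cv2.inRange(h,(174,170,60),(180,255,255)); hr[:,:165]=0;hr[:,205:]=0;hr[:190]=0;hr[232:]=0
q=np.argwhere(hr)[:,::-1]; print("awl",len(q),q.mean(0),onz(i,*q.mean(0),75))
wood=[onz(i,u,v,36)[:2] for u,v in((168,202),(192,194),(202,216),(178,228))];print(wood,np.mean(wood,0))
for nm,im in(("top",i),("scene",s)):
  g=[proj(im,C+a*102*X+b*181*e) for a,b in((1,1),(1,-1),(-1,-1),(-1,1))];print(nm,np.round(g))
  fr=im["frame"]
big=cv2.resize(f[130:245,160:410],None,fx=3.2,fy=3.2,interpolation=cv2.INTER_CUBIC);cv2.imwrite("pics/topbig.png",big)
```

```text
[356 137  32   7  75] [373.21333333 140.18666667]
[382 143  16  71 221] [389.39366516 183.47963801]
[240 148  66   9 163] [268.09815951 151.80368098]
[312 151  11  71 182] [317.4010989  186.04395604]
[243 158   9  72 216] [246.55092593 199.25      ]
[247 159 153  77 776] [303.47293814 218.31958763]
[357 165  26  31 155] [369.52903226 180.32903226]
[257 176  25  31 163] [269.66257669 190.65030675]
[269 183   8  12  56] [272.14285714 189.07142857]
[[239.04585 152.82114]
 [390.45264 136.36389]
 [399.45312 219.16818]
 [248.04633 235.62543]] [[ 639.07413076  122.67866622]
 [ 683.27172256 -233.93873939]
 [ 488.55173188 -249.96207816]
 [ 445.20334775   97.55805214]] [np.float64(195.4914979108542), np.float64(359.34579599730984), np.float64(195.3781516800683), np.float64(350.213254126528)]
C [564.02523324 -65.9160248  124.        ]
y [-1.22994598e-01  9.92407340e-01  3.16371693e-16] x [0.99240734 0.1229946  0.        ]
lowhole 0.86372704022028 114.93624187877882
uphole 0.13128675609471951 -119.67995020467941
awl 22 [181.72727273 209.22727273] [506.78698537 263.85061431  75.        ]
[array([527.28142455, 308.38266966]), array([548.81319921, 247.43998598]), array([492.82153786, 219.79357911]), array([461.3944039 , 279.92319317])] [507.57764138 263.88485698]
top [[238. 151.]
 [390. 135.]
 [403. 221.]
 [246. 238.]]
scene [[333. 184.]
 [200. 376.]
 [ 89. 291.]
 [235. 131.]]
```

View pics/topbig.png

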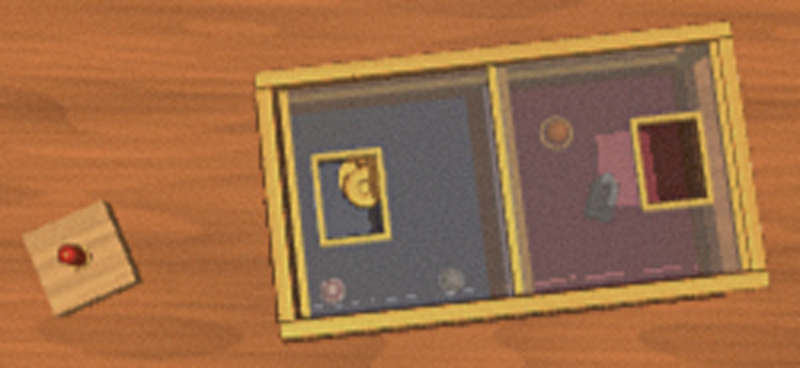

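```bash
python3 -m handwheel '[[44,-38,-4,0,0,0,1],[44,-38,-4,0,0,0,1],[44,-38,-4,0,0,0,1],[44,-38,-4,0,0,0,1],[44,-38,-4,0,0,0,1],[44,-38,-4,0,0,0,1],[44,-38,-4,0,0,0,1],[44,-38,-4,0,0,0,1],[44,-38,-4,0,0,0,1],[44,-38,-4,0,0,0,1]]'; python3 -m handwheel '[[44,-38,0,0,0,0,1],[44,-38,0,0,0,0,1],[0,0,0,0,0,0.131,1],[0,0,0,0,0,0.131,1],[0,0,0,0,0,0,1],[0,0,0,0,0,0,1]]'
python3 - <<'E'
from h import *
st()
i=viewer.get_image("wrist");np.save("w1.npy",i,allow_pickle=True);cv2.imwrite("pics/w1.png",i["frame"])
c,d=ray(i,256,192);print(c,d,onz(i,256,192,112), i["fov_y"])
E
```

```text
t: 1.35
ee_pos: [500.5, -57.5, 262.7]
orientation: [3.082, 0.609, -0.0]
ft_force: [0.5, 0.0, -0.8]
width: 0.3
grasp_force: 0.0
t: 2.1
ee_pos: [552.4, 44.2, 262.5]
orientation: [-3.135, -0.204, 0.001]
ft_force: [-0.1, -0.1, 0.4]
width: 0.5
grasp_force: 0.0
2.1 [552.4  44.2 262.5] [-3.135e+00 -2.040e-01  1.000e-03] [[0.992, 0.13, -0.0], [0.13, -0.992, -0.0], [-0.0, -0.0, -1.0]] [-0.08179769 -0.1047      0.36777224] 0.4603267851776002 0.0
[618.2108049   52.72137496 424.02561871] [-0.23429309 -0.01336279 -0.97229869] [543.02254403  48.43305089 112.        ] 60.67803934115917
```

View pics/w1.png

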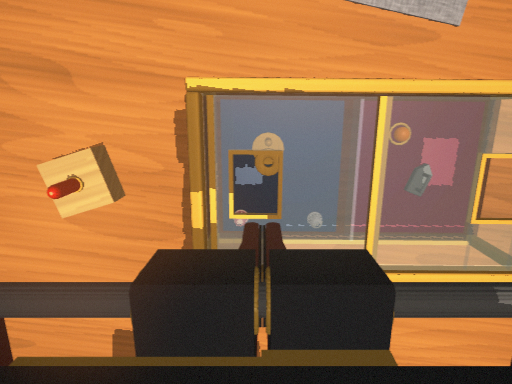

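The wrist view shows the lower door's hole frame spanning about (229,149)–(283,220), the eyelet at (267,160), the shut fingertips at (263,225), and the awl's handle from (52,192) to (78,185).

Run:
```python
from h import *
i=np.load("w1.npy",allow_pickle=True).item()
def o(n,u,v,z):
    p=onz(i,u,v,z); print(n,np.round(p[:2],1)); return p
h=[o("hole",u,v,112) for u,v in((231,151),(281,151),(281,219),(231,219))]; C=np.mean(h,0); print(C,np.linalg.norm(h[0]-h[1]),np.linalg.norm(h[1]-h[2]))
# edges: rails' far line, +y end
a=o("rail1",190,80,124);b=o("rail2",500,80,124);d=b-a;print("yaw of case y",np.degrees(np.arctan2(-d[1],-d[0]))-90)
o("udoor",384,97,122);o("udoor",374,240,122)
o("ldoor edge",211,97,112);o("ldoor edge",208,240,112); o("innerEnd",203,97,124)
o("eye",267.5,161,52)
o("awl top",53,192,84);o("awl collar",78,185,36)
t=np.load("top0.npy",allow_pickle=True).item()
print("eye top",onz(t,273.1,187.2,52)); print("hole top",onz(t,269.7,190.6,112)); print(proj(i,[552.4,44.2,262.5]))
```

```text
hole [579.6  76.9]
hole [585.8  29.9]
hole [518.7  20.2]
hole [512.3  69.7]
[549.10192848  49.19716267 112.        ] 47.4204147432392 67.74484419709017
rail1 [637.5 117.7]
rail2 [ 672.3 -148.6]
yaw of case y 7.433940094506411
udoor [645.6 -52.7]
udoor [512.2 -72.6]
ldoor edge [626.1 100.2]
ldoor edge [487.   90.5]
innerEnd [624.9 105.4]
eye [566.3  39.2]
awl top [508.4 262.5]
awl collar [505.6 262. ]
eye top [567.42479211  39.87937791  52.        ]
hole top [551.68694351  48.9749391  112.        ]
(np.float64(261.4885960491056), np.float64(242.70355426759525))
```

```bash
python3 -m handwheel '[[-2,-5,50,0,0,0,1],[0,0,50,0,0,0,1],[0,0,35,0,0,0,1],[0,0,12,0,0,0,1],[0,0,10,0,0,0,1],[0,0,5,0,0,0,1],[0,0,0,0,0,0,1]]'; python3 -m handwheel '[[0,3,0,0,0,0,1],[0,3,0,0,0,0,1],[0,3,0,0,0,0,1],[0,3,0,0,0,0,1],[0,6,0,0,0,0,1],[0,8,0,0,0,0,1],[0,8,0,0,0,0,1]]'
```

```text
t: 3.02
ee_pos: [550.5, 49.0, 101.3]
orientation: [-3.135, -0.201, -0.002]
ft_force: [-0.0, -0.2, 1.1]
width: 0.5
grasp_force: 0.0
t: 3.9
ee_pos: [554.4, 14.8, 100.7]
orientation: [-3.135, -0.201, 0.0]
ft_force: [-0.7, 1.8, 2.0]
width: 0.5
grasp_force: 1.4
```

```bash
python3 -m handwheel '[[0,8,0,0,0,0,1],[0,8,0,0,0,0,1],[0,8,0,0,0,0,1],[0,6,0,0,0,0,1],[0,4,0,0,0,0,1],[0,2,0,0,0,0,1],[0,-4,0,0,0,0,1],[0,0,-25,0,0,0,1],[0,0,-25,0,0,0,1],[0,-35,0,0,0,0,1]]'; python3 -m handwheel '[[0,-38,0,0,0,0,1],[0,0,0,0,0,0,1],[0,0,0,0,0,0,1]]'
python3 - <<'E'
from h import *
st()
i=viewer.get_image("wrist");np.save("w2.npy",i,allow_pickle=True);cv2.imwrite("pics/w2.png",i["frame"])
E
```

```text
t: 5.15
ee_pos: [556.0, 17.5, 152.7]
orientation: [3.134, 0.197, 0.008]
ft_force: [0.1, 0.8, -1.1]
width: 0.6
grasp_force: 0.0
t: 5.52
ee_pos: [549.3, 55.8, 150.6]
orientation: [3.135, 0.202, 0.0]
ft_force: [-0.3, -0.6, -0.2]
width: 0.4
grasp_force: 0.0
5.525 [549.3  55.8 150.6] [3.135 0.202 0.   ] [[0.992, 0.128, 0.0], [0.128, -0.992, -0.0], [0.0, 0.0, -1.0]] [-0.31250239 -0.55225994 -0.15685101] 0.4334847834368621 0.0
```

View pics/w2.png

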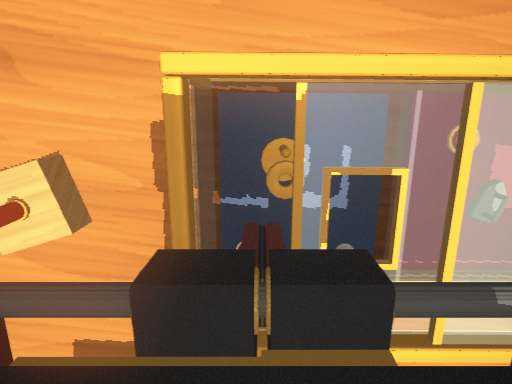

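The lower door has moved: its trailing edge runs along u≈294 and its hole is at (365,218). The eyelet is at about (285,180), and the fingers are just on the +y side of the edge.

Run:
```python
from h import *
i=np.load("w2.npy",allow_pickle=True).item()
R=Ro.from_rotvec(sensors.get_obs()["orientation"]).as_matrix()
T=np.array([549.3,55.8,150.6])
p=onz(i,292.5,225,112);print("edge",p,R.T@(p-T))
for v in(178,180): 
    q=onz(i,286,v,52);print("eye",q)
u=onz(i,470,100,122);print("udoor",u,R.T@(u-T),[R.T@(onz(i,440,310,122)-T)])
```

```text
edge [548.11849806  35.55246351 112.        ] [-3.7570036  19.91727154 38.60707058]
eye [566.99883549  38.15586807  52.        ]
eye [565.37143255  37.9160309   52.        ]
udoor [636.76478829 -50.08105874 122.        ] [ 73.25057526 116.15643172  28.65107997] [array([-59.06764232, 117.03948934,  28.63770123])]
```

```bash
python3 -m handwheel '[[0,-3,0,0,0,0,1],[0,0,20,0,0,0,1],[0,0,18,0,0,0,1],[0,0,12,0,0,0,1],[0,0,0,0,0,0,1],[0,4,0,0,0,0,1],[0,4,0,0,0,0,1],[0,4,0,0,0,0,1],[0,8,0,0,0,0,1],[0,8,0,0,0,0,1]]'; python3 -m handwheel '[[0,8,0,0,0,0,1],[0,8,0,0,0,0,1],[0,8,0,0,0,0,1],[0,8,0,0,0,0,1],[0,8,0,0,0,0,1],[0,8,0,0,0,0,1],[0,4,0,0,0,0,1],[0,3,0,0,0,0,1],[0,0,0,0,0,0,1]]'
```

```text
t: 6.82
ee_pos: [552.6, 30.9, 101.0]
orientation: [-3.135, -0.2, -0.001]
ft_force: [-1.0, 2.9, 2.1]
width: 0.5
grasp_force: 1.4
t: 7.95
ee_pos: [559.3, -23.7, 100.5]
orientation: [3.135, 0.201, -0.0]
ft_force: [0.3, -0.2, -0.2]
width: 0.6
grasp_force: 0.0
```

```bash
for k in 1; do python3 -m handwheel '[[0,2,0,0,0,0,1],[0,2,0,0,0,0,1],[0,2,0,0,0,0,1]]'; done; python3 -m handwheel '[[0,2,0,0,0,0,1],[0,1,0,0,0,0,1]]';python3 -m handwheel '[[0,1,0,0,0,0,1]]'; python3 -m handwheel '[[0,1,0,0,0,0,1]]'
```

```text
t: 8.32
ee_pos: [559.9, -29.3, 100.5]
orientation: [-3.135, -0.201, 0.001]
ft_force: [-0.6, 1.8, -0.1]
width: 0.2
grasp_force: 1.3
t: 8.57
ee_pos: [560.3, -32.4, 100.5]
orientation: [-3.135, -0.2, 0.001]
ft_force: [-0.6, 2.9, -0.8]
width: 0.7
grasp_force: 1.3
t: 8.7
ee_pos: [560.4, -33.3, 100.6]
orientation: [-3.135, -0.201, 0.001]
ft_force: [-0.3, 1.6, -1.6]
width: 0.1
grasp_force: 1.3
t: 8.82
ee_pos: [560.5, -34.3, 100.6]
orientation: [-3.135, -0.201, 0.001]
ft_force: [0.4, 2.5, -0.4]
width: 0.5
grasp_force: 1.3
```

```bash
python3 -m handwheel '[[0,1,0,0,0,0,1]]' | grep -E "ee|ft"; python3 -m handwheel '[[0,1,0,0,0,0,1]]'| grep -E "ee|ft"; python3 -m handwheel '[[0,1,0,0,0,0,1]]'| grep -E "ee|ft"
```

```text
ee_pos: [560.6, -35.3, 100.5]
ft_force: [-0.6, 2.7, -1.2]
ee_pos: [560.8, -36.3, 100.6]
ft_force: [-0.6, 2.0, -1.8]
ee_pos: [561.0, -37.3, 100.6]
ft_force: [-1.7, 2.8, -2.3]
```

```bash
python3 -m handwheel '[[0,0.5,0,0,0,0,1]]' | grep -E "ee|ft"; python3 -m handwheel '[[0,0.5,0,0,0,0,1]]'| grep -E "ee|ft"
```

```text
ee_pos: [561.0, -37.8, 100.6]
ft_force: [-0.5, 1.1, -2.5]
ee_pos: [561.0, -37.9, 100.6]
ft_force: [-2.1, 6.7, -1.3]
```

```bash
python3 -m handwheel '[[0,0.5,0,0,0,0,1]]' | grep -E "ee|ft"; python3 -m handwheel '[[0,-6,0,0,0,0,1],[0,0,-40,0,0,0,1],[0,0,-50,0,0,0,1],[-3,-50,-30,0,0,0,0.5],[-3,-50,0,0,0,0,0.5],[-3,-50,0,0,0,0,0.5],[-3,-50,0,0,0,0,0.5],[-2,-50,0,0,0,0,0.5],[-2,-40,0,0,0,0,0.5],[0,0,0,0,0,0,0.5]]'
python3 - <<'E'
from h import *
st()
i=viewer.get_image("wrist");np.save("w3.npy",i,allow_pickle=True);cv2.imwrite("pics/w3.png",i["frame"])
t=viewer.get_image("top");np.save("t3.npy",t,allow_pickle=True);cv2.imwrite("pics/t3.png",cv2.resize(t["frame"][130:245,160:410],None,fx=3.2,fy=3.2,interpolation=cv2.INTER_CUBIC))
E
```

```text
ee_pos: [561.0, -37.9, 100.6]
ft_force: [-2.0, 8.3, -1.2]
t: 10.82
ee_pos: [507.7, 255.1, 221.1]
orientation: [-3.135, -0.206, -0.003]
ft_force: [0.5, -0.3, 0.1]
width: 43.7
grasp_force: 0.0
10.825 [507.7 255.1 221.1] [-3.135e+00 -2.060e-01 -3.000e-03] [[0.991, 0.131, 0.002], [0.131, -0.991, 0.0], [0.002, -0.0, -1.0]] [ 0.52161626 -0.27061688  0.07944499] 43.68833314466707 0.0
```

View pics/w3.png

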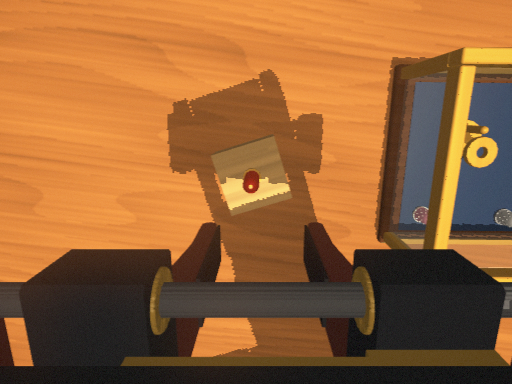

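The wrist view shows the awl standing in its block at (251,182), between the fingers' lines, with the opened lower half and eyelet at (482,152).

Run:
```python
from h import *
i=np.load("w3.npy",allow_pickle=True).item();t=np.load("t3.npy",allow_pickle=True).item()
h=cv2.cvtColor(i["frame"],cv2.COLOR_BGR2HSV)
m=cv2.inRange(h,(0,190,40),(6,255,255))|cv2.inRange(h,(174,190,40),(180,255,255));m[:165]=0;m[200:]=0;m[:,235:270]&=255;m[:,:235]=0;m[:,270:]=0
q=np.argwhere(m)[:,::-1];c=q.mean(0);print(len(q),c,q.min(0),q.max(0))
p=onz(i,*c,62);T=sensors.get_obs();R=Ro.from_rotvec(T["orientation"]).as_matrix();print(p,R.T@(p-T["ee_pos"]))
w=[onz(i,u,v,36) for u,v in((211,155),(274,136),(291,192),(232,215))];print(np.mean(w,0))
for v in(150,152):print("eye",onz(i,482,v,52))
```

```text
229 [251.069869   181.66375546] [244 171] [258 192]
[506.45443593 265.49747177  62.        ] [ 6.72718233e-02 -1.29024348e+01  1.58873156e+02]
[508.18015914 265.55547754  36.        ]
eye [566.89043178  39.47306055  52.        ]
eye [564.94521161  38.88742116  52.        ]
```

View pics/t3.png

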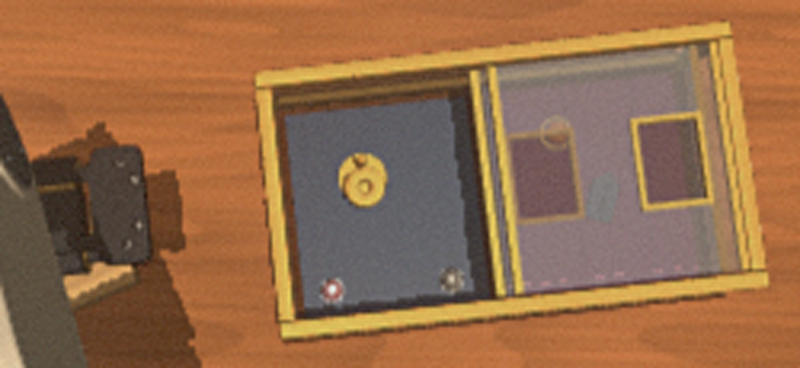

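The top view confirms it: the lower door's edge sits just clear of the upper door's edge, the upper door is shut, and the thimbles at (332,290) and (452,280) have not moved.

```bash
python3 -m handwheel '[[0,-12,40,0,0,0,0.5],[0,0,50,0,0,0,0.5],[0,0,50,0,0,0,0.5],[0,0,24,0,0,0,0.5],[0,0,10,0,0,0,0.5],[0,0,0,0,0,0,0.5]]'; python3 -m handwheel '[[0,0,0,0,0,0,0.7],[0,0,0,0,0,0,0.75],[0,0,0,0,0,0,0.8],[0,0,0,0,0,0,0.85],[0,0,0,0,0,0,1],[0,0,0,0,0,0,1],[0,0,0,0,0,0,1]]'
```

```text
t: 11.68
ee_pos: [506.6, 264.0, 46.7]
orientation: [3.135, 0.199, -0.0]
ft_force: [0.2, 0.0, 0.9]
width: 43.9
grasp_force: 0.0
t: 12.55
ee_pos: [506.5, 264.9, 47.3]
orientation: [-3.135, -0.201, -0.001]
ft_force: [-0.7, -0.6, 5.9]
width: 15.2
grasp_force: 30.0
```

```bash
python3 -m handwheel '[[0,0,-10,0,0,0,1],[0,0,-25,0,0,0,1],[0,0,-40,0,0,0,1],[0,0,-50,0,0,0,1],[0,0,-50,0,0,0,1],[4,29,0,0,0,0,1],[4,29,0,0,0,0,1],[4,29,0,0,0,0,1],[4,29,0,0,0,0,1],[4,29,0,0,0,0,1]]'; python3 -m handwheel '[[4,29,0,0,0,0,1],[4,29,0,0,0,0,1],[2,29,0,0,0,0,1],[0,0,40,0,0,0,1],[0,0,30,0,0,0,1],[0,0,0,0,0,0,1],[0,0,0,0,0,0,1]]'
python3 - <<'E'
from h import *
st()
i=viewer.get_image("wrist");np.save("w4.npy",i,allow_pickle=True);cv2.imwrite("pics/w4.png",i["frame"])
s=viewer.get_image("scene");np.save("s4.npy",s,allow_pickle=True);cv2.imwrite("pics/s4.png",cv2.resize(s["frame"][100:300,180:380],None,fx=3,fy=3,interpolation=cv2.INTER_CUBIC))
E
```

```text
t: 13.8
ee_pos: [544.4, 122.5, 222.0]
orientation: [3.135, 0.201, -0.0]
ft_force: [0.9, -0.7, -1.4]
width: 15.8
grasp_force: 30.0
t: 14.68
ee_pos: [566.1, 38.5, 152.8]
orientation: [3.135, 0.201, 0.002]
ft_force: [-0.3, 0.3, -0.2]
width: 15.6
grasp_force: 30.0
14.675 [566.1  38.5 152.8] [3.135e+00 2.010e-01 2.000e-03] [[0.992, 0.128, 0.001], [0.128, -0.992, 0.0], [0.001, 0.0, -1.0]] [-0.31058002  0.28521848 -0.24378016] 15.642065829014385 29.99966965566273
```

View pics/w4.png

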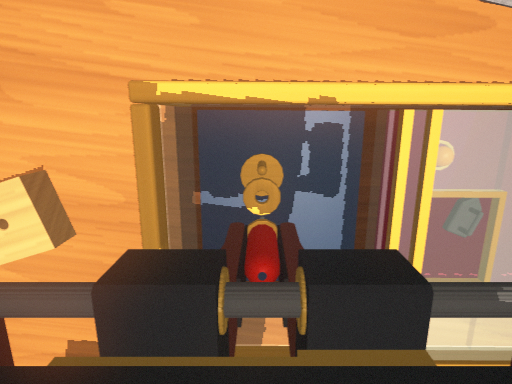

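View pics/s4.png

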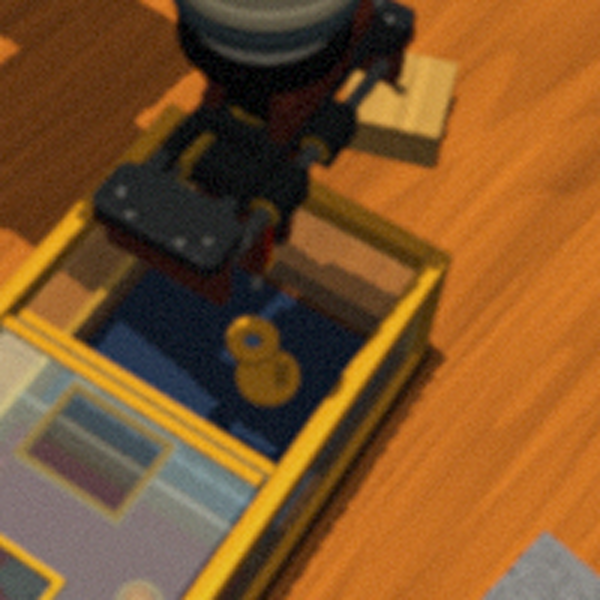

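The wrist view shows the red awl held upright at (262,250), with its collar near (262,225) and the eyelet ring at (262,196). In the scene view the steel tip is at about (266,196) and the ring at about (264,212), in full-picture pixels.

Run:
```python
from h import *
i=np.load("w4.npy",allow_pickle=True).item();s=np.load("s4.npy",allow_pickle=True).item()
T=np.array([566.1,38.5,152.8])
for n,dz in(("tip",-41),("taper",-33),("collarlo",-11),("top",37)):
    X=T+[0,0,dz];print(n,"wrist",np.round(proj(i,X),1),"scene",np.round(proj(s,X),1))
print("eye proj",proj(i,[566.5,39,52]),proj(s,[566.5,39,52]))
# inner hole contour in wrist: dark blob inside ring
g=i["frame"][180:235:1,240:286]
h=cv2.cvtColor(i["frame"],cv2.COLOR_BGR2HSV)
for v in range(176,236,2): print(v," ".join("%02x%02x%02x"%tuple(i["frame"][v,u][::-1]>>4<<4) if 0 else "YRGDB."[(0 if 15<h[v,u,0]<35 and h[v,u,1]>120 and h[v,u,2]>60 else 1 if (h[v,u,0]<8 or h[v,u,0]>172) and h[v,u,1]>120 else 2 if h[v,u,1]<70 and h[v,u,2]>60 else 3 if h[v,u,2]<45 else 4 if h[v,u,0]>85 else 5)] for u in range(238,288)))
print("scene")
h=cv2.cvtColor(s["frame"],cv2.COLOR_BGR2HSV)
for v in range(180,238): print(v,"".join("YRGDB."[(0 if 15<h[v,u,0]<35 and h[v,u,1]>120 and h[v,u,2]>60 else 1 if (h[v,u,0]<8 or h[v,u,0]>172) and h[v,u,1]>120 else 2 if h[v,u,1]<70 and h[v,u,2]>60 else 3 if h[v,u,2]<45 else 4 if h[v,u,0]>85 else 5)] for u in range(245,292)))
```

```text
tip wrist [261.6 218.5] scene [264.3 195.3]
taper wrist [261.6 222.4] scene [264.4 192.8]
collarlo wrist [261.6 235.1] scene [264.7 185.7]
top wrist [261.6 276.5] scene [265.2 168.8]
eye proj (np.float64(261.0459437748832), np.float64(195.38618158585874)) (np.float64(264.09459258901444), np.float64(212.49054618338332))
176 G G . Y Y Y Y Y Y Y Y Y Y Y Y Y Y Y Y Y Y Y Y Y Y Y Y Y Y Y Y Y Y Y Y Y Y Y Y Y Y Y Y Y Y . G G G G
178 G G G Y Y Y Y Y Y Y Y Y Y Y Y Y Y Y Y Y Y Y Y Y Y Y Y Y Y Y Y Y Y Y Y Y Y Y Y Y Y Y Y Y Y G G G G G
180 G G G Y Y Y Y Y Y Y Y Y Y Y Y Y Y Y Y Y Y Y Y Y Y Y Y Y Y Y Y Y Y Y Y Y Y Y Y Y Y Y Y Y Y G G G G G
182 G G G G Y Y Y Y Y Y Y Y Y Y Y Y Y Y Y Y Y Y Y Y Y Y Y Y Y Y Y Y Y Y Y Y Y Y Y Y Y Y Y Y G G G G G G
184 G G G G . Y Y Y Y Y Y Y Y Y Y Y Y Y Y Y Y Y Y Y Y Y Y Y Y Y Y Y Y Y Y Y Y Y Y Y Y Y Y . G G G G G G
186 G G G G G G Y Y Y Y Y Y Y Y Y Y Y Y Y Y Y Y Y Y Y Y Y Y Y Y Y Y Y Y Y Y Y Y Y Y Y Y G G G G G G G G
188 G G G G G G G Y Y Y Y Y Y Y Y Y Y Y Y Y Y Y Y Y Y Y Y Y Y Y Y Y Y Y Y Y Y Y Y Y Y G G G G G G G G G
190 G G G G G G Y Y Y Y Y Y Y Y Y Y Y Y Y Y Y Y Y Y
[... 4662 characters left out ...]
YYYYYYYYYYYYDDDDDDDDDDDD
225 DDDDDDDDDDDDD.YYYYYYYYYYYYYYYYYYYYY.DDDDDDDDDDD
226 BDDDDDDDDDDDDYYYYYYYYYYYYYYYYYYYYYY.DDDDDDDDDDD
227 BDDDDDDDDDDDD..YYYYYYYYYYYYYYYYYYYY.DDDDDDDDDDD
228 BBDDDDDDDDDDDDYYYYYYYYYYYYYYYYYYYY.DDDDDDDDDDD.
229 BBBBDDDDDDDDDD.YYYYYYYYYYYYYYYYYY..DDDDDDDDDD.Y
230 BBBBDDDDDDDDDD..YYYYYYYYYYYYYYYYY.DDDDDDDDDDDYY
231 BBBBBDDDDDDDDDD..YYYYYYYYYYYYYYYY.DDDDDDDDDD.YY
232 BBBBBBBDDDDDDDDD.YYYYYYYYYYYYYY..DDDDDDDDDDYYYY
233 BBBBBBBBDDDDDDDDD..YYYYYYYYYYYY.DDDDDDDDDD.YYYY
234 BBBBBBBBDDDDDDDDDDDYYYYYYYYY..DDDDDDDDDDD.YYYYY
235 BBBBBBBBDDDDDDDDDDDD........DDDDDDDDDDDD.YYYYYY
236 BBBBBBDDDDDDDDDDDDDDDDDDDDDDDDDDDDDDDDD..YYYYYY
237 GBBBBBDDDDDDDDDDDDDDDDDDDDDDDDDDDDDDDDDYYYYYYYY
```

Run:
```python
from h import *
i=np.load("w4.npy",allow_pickle=True).item();s=np.load("s4.npy",allow_pickle=True).item()
T=np.array([566.1,38.5,152.8]);x=np.array([.992,.128,0]);y=np.array([.128,-.992,0])
print("collar +x edge pred",proj(i,T+10*x+[0,0,-11]),"per mm x",np.array(proj(i,T+11*x+[0,0,-11]))-proj(i,T+10*x+[0,0,-11]))
E=np.array([566.5,39,52])
for n,X in(("ring -x edge",E-16*x),("hole -x edge",E-5.5*x),("ring y-",E-16*y),("ring y+",E+16*y)):print(n,proj(i,X))
a=onz(s,263.6,213.0,52);b=onz(i,261.7,197.3,52);print("eye scene",a,"wrist",b)
h=onz(s,265.0,193.5,116);print("shaft scene",h-T)
```

```text
collar +x edge pred (np.float64(261.5952643836952), np.float64(218.0840975217254)) per mm x [-1.68635691e-03 -1.73010362e+00]
ring -x edge (np.float64(261.07151281021817), np.float64(213.95010287364158))
hole -x edge (np.float64(261.0548156768467), np.float64(201.82746056123707))
ring y- (np.float64(241.63436033850397), np.float64(195.40456720560942))
ring y+ (np.float64(280.455744598755), np.float64(195.367797654504))
eye scene [566.51345494  37.61131472  52.        ] wrist [564.95284617  38.25804352  52.        ]
shaft scene [  0.10387032   1.48343991 -36.8       ]
```

```bash
python3 -m handwheel '[[0.4,0.6,20,0,0,0,1],[0,0,20,0,0,0,1],[0,0,12,0,0,0,1],[0,0,0,0,0,0,1]]'; python3 -m handwheel '[[0,0,4,0,0,0,1],[0,0,4,0,0,0,1],[0,0,4,0,0,0,1]]'|grep -E "ee|ft"; python3 -m handwheel '[[0,0,4,0,0,0,1],[0,0,4,0,0,0,1]]'|grep -E "ee|ft"
```

```text
t: 15.28
ee_pos: [565.8, 38.0, 99.6]
orientation: [-3.135, -0.201, 0.001]
ft_force: [0.1, -0.8, -1.1]
width: 15.8
grasp_force: 30.0
ee_pos: [566.2, 37.9, 87.8]
ft_force: [0.8, -0.5, -0.6]
ee_pos: [565.9, 37.9, 79.4]
ft_force: [-0.3, -0.1, -0.7]
```

```bash
python3 -m handwheel '[[0,0,4,0,0,0,1],[0,0,4,0,0,0,1]]'|grep -E "ee|ft"; python3 -m handwheel '[[0,0,3,0,0,0,1],[0,0,2,0,0,0,1]]'|grep -E "ee|ft"; python3 -m handwheel '[[0,0,1,0,0,0,1]]'|grep -E "ee|ft";python3 -m handwheel '[[0,0,1,0,0,0,1]]'|grep -E "ee|ft"
```

```text
ee_pos: [565.9, 37.9, 71.4]
ft_force: [-0.4, -0.1, 0.2]
ee_pos: [565.9, 37.9, 66.5]
ft_force: [-0.7, 0.2, -0.4]
ee_pos: [565.9, 37.9, 65.6]
ft_force: [-0.2, -0.0, 0.1]
ee_pos: [566.0, 37.9, 64.7]
ft_force: [0.7, -0.4, -0.6]
```

```bash
for k in 1; do python3 -m handwheel '[[0,0,0.7,0,0,0,1]]'|grep -E "ee|ft"; done; python3 -m handwheel '[[0,0,0.7,0,0,0,1]]'|grep -E "ee|ft";python3 -m handwheel '[[0,0,0.5,0,0,0,1]]'|grep -E "ee|ft"
```

```text
ee_pos: [566.0, 37.9, 64.0]
ft_force: [-0.6, 0.6, -0.7]
ee_pos: [566.0, 37.9, 63.3]
ft_force: [-0.1, 0.6, -0.3]
ee_pos: [566.1, 37.9, 63.2]
ft_force: [-2.4, -0.4, 8.6]
```

The 8.6 N reading shows the collar on the ring, at the expected height. Next I release and rise.

```bash
python3 -m handwheel '[[0,0,-0.4,0,0,0,1],[0,0,0,0,0,0,0.75],[0,0,0,0,0,0,0.7],[0,0,0,0,0,0,0.6],[0,0,0,0,0,0,0.55],[0,0,0,0,0,0,0.55]]'; python3 -m handwheel '[[0,0,-10,0,0,0,0.55],[0,0,-25,0,0,0,0.55],[0,0,-50,0,0,0,0.55],[0,0,-50,0,0,0,0.55],[-50,0,0,0,0,0,0.55],[-60,0,0,0,0,0,0.55],[0,0,0,0,0,0,0.55]]'
python3 - <<'E'
from h import *
w=viewer.get_image("wrist")["frame"];s=viewer.get_image("scene")["frame"]
a=cv2.resize(s[100:290,180:370],(390,390),interpolation=cv2.INTER_CUBIC);b=cv2.resize(w[0:300,110:410],(390,390))
cv2.imwrite("pics/fin.png",np.hstack([a,b]))
E
```

```text
t: 17.77
ee_pos: [566.0, 37.9, 63.1]
orientation: [-3.135, -0.201, 0.0]
ft_force: [0.1, 0.6, -0.5]
width: 39.4
grasp_force: 0.0
t: 18.65
ee_pos: [452.1, 23.6, 198.1]
orientation: [-3.135, -0.2, 0.005]
ft_force: [0.7, 0.3, 0.1]
width: 39.6
grasp_force: 0.0
```

View pics/fin.png

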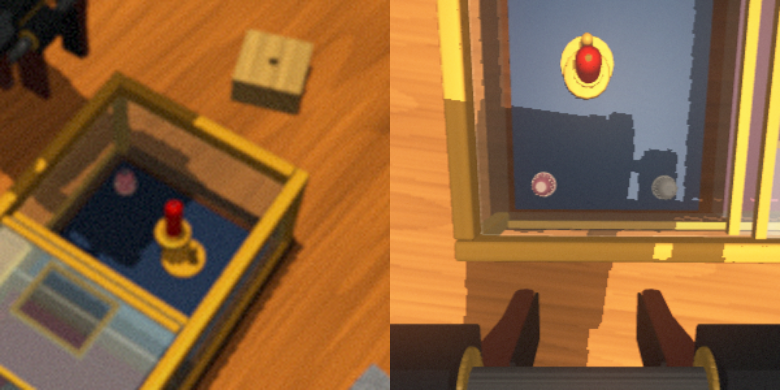

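The awl stands upright in the eyelet, at (174,220) in the left half of the picture. The thimbles have not moved, the door is open and the gripper is clear.

```bash
python3 -c "
from workcell import ctrl; print(ctrl.close_job())"
```

```text
the job is handed in; nothing more can be done
None
```

The lower door is open against its stop, the awl hangs upright in the stand and is let go, the upper door is still shut, and the job is handed in at about 19 s.

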